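# Lock the pump's dispatch cradle with the ball-lock pin

### The job

The feed pump sits in its dispatch cradle with the clamping slide drawn back. Take the ball-lock pin from the wooden block and stand it in the cradle's bush, push the slide up to the pump by its black grip until the pin drops into the slide's hole and stops it, then push the pin fully home by its button and let go so that its balls lock it in. Be gentle: never force the pin against the slide or slam it down on the cradle, and leave the pump sitting in its place.

Things in the scene. Friction and masses are not known exactly. Their poses are not given: they have to be found in the camera images.
- pin: Ball-lock pin, plain steel, 0.2 kg, upright in one of the wooden block's two holes, its flange lying on the block's top. Origin: centre of the flange's underside; z along the pin towards the button. Above: flange 34 mm in diameter, 5 mm thick; dark knurled round head 26 mm in diameter up to 37 mm (grip at about 26 mm, any yaw); then the button. Below: shank 16 mm in diameter with the balls.
- pin_nose (a point): Centre of the pin's flat lower end, 67.5 mm below the flange's underside; the last 4 mm taper to 13.6 mm in diameter. Two balls stick out 3 mm from opposite sides of the shank, 25 to 30 mm above this point; they go in flush only while the button is fully in.
- button (a joint): Travel (m) of the button in the pin's top: 0 = out, balls out, pin locks; 0.006 = fully in, balls in. Its spring takes 2 N to start, 5.5 N fully in. Pressing it also pushes the pin.
- button_top (a point): Centre of the button's upper face (16 mm in diameter), 47 mm above the flange's underside when out, 41 mm when in.
- bush_top (a point): Centre of the upper face of the round bush on the cradle's bridge, 72 mm above the table; the pin's flange lies on it when home. Hole 17.2 mm in diameter, straight down: 17 mm through bush and bridge, 0.7 mm gap, 10 mm slide, 8 mm deck, then free space where the balls come out (1.5 mm of play when home).
- cradle: Fixed cradle of aluminium and steel, 92 x 265 mm, deck 44 mm high. Origin on the table under the bush; y runs along the slide, from the pump (y = -131 mm) through the bush (y = 0) to the grip. Unpressed, the pin only stands in the bush: nose on the solid slide (flange 50 mm above the bush), or, with the slide's hole in line, balls on the bush (flange 42.5 mm above it), and the slide is then blocked.
- grip_mid (a point): Middle of the round black grip knob (24 mm in diameter, 30 mm high), 99 mm above the table, on the slide's outer end. Pushing it along the cradle's -y moves the slide towards the pump; friction about 4 N, dead stop once the pin has dropped 7 mm into the slide's hole.
- slide: Steel clamp slide, 40 mm wide, 10 mm thick; origin under the grip knob, 54 mm above the table, axes as the cradle's. Its pin hole, out of sight under the guide cover, lies 110 to 140 mm from this origin along -y (the grip is clamped in a slot, differently each time): the dropping pin tells when it is in line. It starts 18 to 52 mm short of the bush; some 4 mm past the bush the slide's toe meets the pump.
- pump: Small grey feed pump, 0.95 kg, 66 x 92 x 96 mm, standing loose on the cradle's deck, foot under a fixed lip at its far end; origin at the middle of its underside.
- pin_block: Wooden block 96 x 48 x 76 mm, fixed; origin under its centre, x along its length; two holes 22 mm either side of the centre. The hole without the pin holds a plain dark drift punch (no button), which stays there.
Things that resemble listed ones, but are neither listed nor needed, are in the scene too. Leave any blue or orange look-alike of the pin alone.

How it is judged:
By the outcome, as a careful person would: the job done as asked, in the order asked, and still so for the second after the job is handed in, with the robot touching nothing.
It also fails if it takes over 58 s, if anything falls off the work surface, if the arm or the gripper's body presses on something with over 40 N, if the wrist force passes 120 N, or if a joint passes its speed limit or range.

### The arm

A 6-joint arm with a two-finger parallel gripper is mounted at the origin on the work surface; the furniture and walls round the work are solid. World frame = base frame: x ahead of the robot, y to its left, z up, the work surface at z = 0. Lengths are in m, angles in rad, forces in N, time in s.
With the tool pointing down it reaches from about 0.325 to 0.775 m from the base axis. Payload 5.5 kg.
Tool frame: the origin (TCP) lies midway between the tips of the shut fingers; the grasp point (between the pads) lies robot.pinch_z behind it (robot.pinch_z is the distance from the TCP to the grasp point, in m); z points along the fingers, y is the line along which they close (so a half turn about z gives the same grasp; the last joint's range is limited). The gripper opens to 85 mm and grips with 20 to 120 N. Pads are 22 mm wide; open, the fingers measure 114 mm over their backs; the gripper's body (76 mm by 85 mm) begins 54 mm behind the grasp point. The pads swing forward as they close: fully open they stand 13 mm farther back than shut.
Start: joints at [-1.19, 0.091, 1.231, -0, 1.82, -0.057], TCP at [0.254, -0.543, 0.231] pointing down, gripper open.
Joint ranges: [-2.87, 2.87], [-0.86, 2.18], [0.17, 2.46], [-1.51, 4.65], [0.06, 2.69], [-2.65, 2.65]. Speed limits (rad/s): [2.57, 2.57, 3.01, 3.14, 3.14, 3.14].

### API

Orientations are given as a unit quaternion [w, x, y, z].
In Python, from rig import robot gives the robot as it stands. The module is installed in compiled form; this text tells all that it offers.
- The arm moves only by the shell command python3 -m crank 'ROWS'. ROWS is JSON, a list of rows, each an object with "jaw": the closure, from 0 (fully open) to 1 (shut); "dp": the shift along the tool's x, y, z in mm, a list of three; "delta_rot": the turn, a rotation vector about the tool's x, y, z in rad, a list of three. A call has 1 to 5 rows; each row shifts and turns the commanded pose from where the row before left it, along the tool's axes as they then stand; what a row does not reach is not made up. A row lasts 1/10 s, in which the tool goes at most 50 mm and 8.59 degrees, less where a joint would pass 70% of its speed; a pose out of reach is approached as far as the arm can. A call with a gripper value outside its range is refused whole. The fingers move at their own pace and stop on an object; the grip force is fixed at half the most. Time passes only in rows, so rows that do not move let the fingers close. It gives the time, the measured TCP pose, the force, the opening and the grip force at its end, in the units of the state.
- robot.get_obs(): the state, without advancing time (a new reading comes with each control period).
- robot.camera(name): name is "scene" or "top" or "wrist"; returns the picture (420x560x3 uint8, blue, green, red); there is no depth.
- robot.get_calibration(name): a dict with "intrinsics" (3x3 intrinsics, pixels), "rvec" (rotation vector, rad) and "tvec" (3), from world to camera coordinates, as OpenCV has them. Camera axes: x right, y down, z forward; pixel columns grow to the right and rows downward; lengths in m; the calibration is good to about 2 mm. A picture is of the moment at which its call begins: read the wrist's pose just before it. get_calibration takes no time and is no camera call; for the wrist camera it gives the pose at the moment of the call.
- robot.job_done(): hands the job in; it is judged then, once.
The state is a dict: "clock": time; "joint_positions": joint angles; "joint_vel": joint speeds; "joint_efforts": joint torques, N m; "ee_pos": TCP position; "tcp_rot": TCP orientation; "force": force on the tool from outside, world axes, zero at the start; "moment": the same for the moment, N m; "opening": opening from 0.0 (shut) to 1.0 (fully open); "gripper_force": force on a finger pad.
Only numpy, scipy, OpenCV 4.12 (cv2) and the standard library are available. Lean on these libraries where they do the work, as an engineer would, in place of code of your own. Each camera call takes 0.05 s, during which the arm holds its last target. There are 200 camera calls.

## Working session

There is one attempt and no reset: what is moved stays moved. The work goes in short steps, Python scripts to look and compute and a shell command to move; the robot and the scene stay as the last step left them, time stands still between calls to the robot, and variables do not carry over. Pictures are saved under pics/ and viewed, at most 10 in all, crops included, and the job is handed in when it is done.

```bash
mkdir -p pics; ls; cat > h.py <<'E'
from rig import robot
import numpy as np, cv2
from scipy.spatial.transform import Rotation as R
def cal(n):
    c=robot.get_calibration(n); return np.array(c["intrinsics"]),np.array(c["rvec"],float).reshape(3,1),np.array(c["tvec"],float).reshape(3,1)
def onz(n,uv,z,c=None):
    "pixel -> world point at height z"
    K,r,t=c or cal(n); M=cv2.Rodrigues(r)[0]
    d=M.T@np.linalg.inv(K)@np.array([uv[0],uv[1],1.]); o=(-M.T@t).ravel()
    return o+d*(z-o[2])/d[2]
def proj(n,P,c=None):
    K,r,t=c or cal(n); return cv2.projectPoints(np.array(P,float).reshape(-1,1,3),r,t,K,None)[0].reshape(-1,2)
def st():
    o=robot.get_obs(); q=o["tcp_rot"]; return o,R.from_quat([q[1],q[2],q[3],q[0]]).as_matrix()
def go(target,yaw=None):
    "dp in mm in tool axes to a world TCP target"
    o,M=st(); return (M.T@(np.array(target)-o["ee_pos"])*1000).round(1)
E
python3 - <<'E'
from h import *
for n in("top","scene"):
    cv2.imwrite(f"pics/{n}0.png",robot.camera(n)); K,r,t=cal(n); print(n,K[0,0],(-cv2.Rodrigues(r)[0].T@t).ravel())
o,M=st(); print(o,M.round(3),robot.pinch_z)
E
```

```text
pics
top 507.4629996719419 [0.25458248 0.08043973 1.04162736]
scene 422.48201037896007 [0.1804524  0.5631256  0.75984519]
{'clock': 0.1, 'joint_positions': array([-1.18966911e+00,  9.17723151e-02,  1.23180145e+00, -1.52040206e-05,
        1.81981689e+00, -5.67194555e-02]), 'joint_vel': array([ 8.28147889e-05,  1.81540201e-04, -1.80598293e-03,  4.51889172e-04,
       -9.84386903e-04, -1.70856695e-03]), 'joint_efforts': array([ 3.46762215e-03, -4.60215139e+01, -4.19218934e+01, -7.25111499e-05,
        1.06368220e-02,  8.26396956e-06]), 'ee_pos': array([ 0.2542768 , -0.54315678,  0.23025037]), 'tcp_rot': array([-8.86009393e-04,  9.76131854e-01,  2.17176874e-01, -1.52455167e-04]), 'force': array([ 0.37922847,  0.52895593, -0.31583656]), 'moment': array([-0.00606744,  0.04021585,  0.01032475]), 'gripper_force': 0.0, 'opening': 1.0000327916718037} [[ 0.906  0.424 -0.001]
 [ 0.424 -0.906  0.002]
 [ 0.    -0.002 -1.   ]] 0.0187
```

View pics/top0.png

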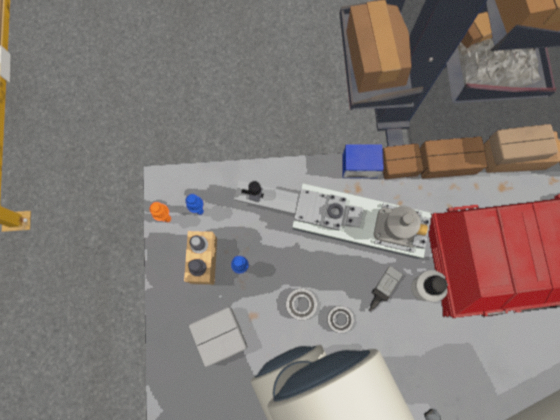

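View pics/scene0.png

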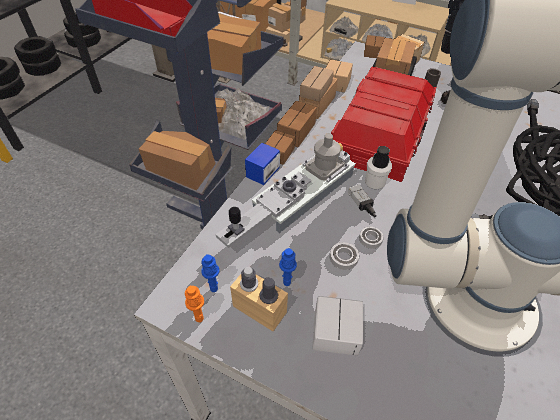

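Top view: the block is at about (200,257), with two dark-headed objects at (197,242) and (196,267). Blue look-alikes stand at (195,204) and (240,264), and an orange one at (160,211). The bush is at (336,211), the grip at (255,188) and the pump at (402,225). Only the two objects in the block can be the pin, so I'll take a close crop of them and the bush.

```bash
python3 - <<'E'
from h import *
s=cv2.imread("pics/scene0.png"); t=cv2.imread("pics/top0.png")
f=lambda im,x,y,w,h,k:cv2.resize(im[y:y+h,x:x+w],None,fx=k,fy=k,interpolation=cv2.INTER_CUBIC)
a=f(s,220,255,80,80,5); b=f(t,180,225,50,70,5.714)[:, :286]; 
c=np.zeros((600,790,3),np.uint8); c[:400,:400]=a; c[:400,400:686]=b[:400]
d=f(t,235,170,200,48,3.9); d=f(t,230,165,197,50,4); c[400:600,:788]=d
cv2.imwrite("pics/crop1.png",c)
print(onz("top",(197,242),.1),onz("top",(196,267),.1),onz("top",(336,211),.072),onz("top",(255,188),.114),onz("top",(402,225),.14))
E
```

```text
[0.41071267 0.22418443 0.1       ] [0.36405325 0.22768592 0.1       ] [ 0.45736193 -0.0448542   0.072     ] [0.50369801 0.10903271 0.114     ] [ 0.40894139 -0.15252086  0.14      ]
```

View pics/crop1.png

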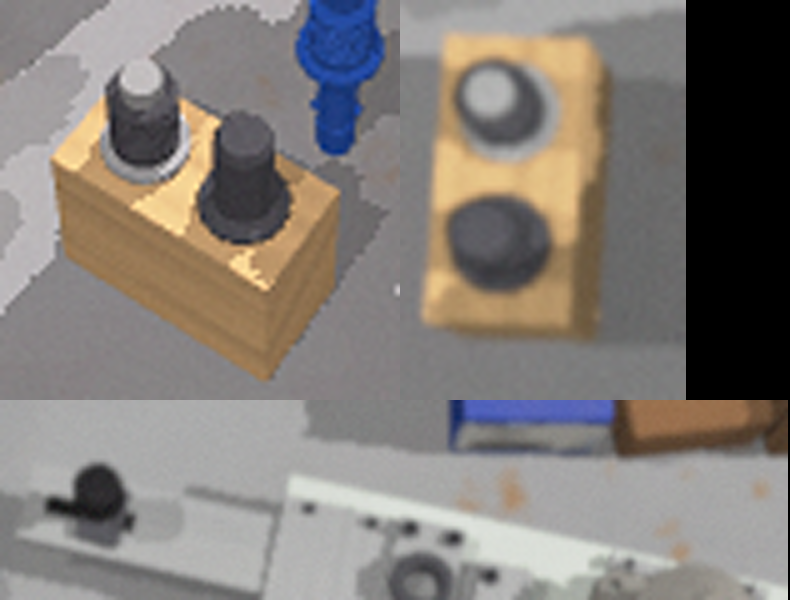

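The pin is the one with the light button and steel flange, at top (196,241); the drift punch at (196,267) is all dark. Now I'll triangulate with both fixed cameras and work out the first move.

```bash
cat >> h.py <<'E'
def tri(obs):
    "obs: list of (cam,uv) -> world point, least squares over rays"
    A=np.zeros((3,3));b=np.zeros(3)
    for n,uv in obs:
        p=onz(n,uv,0.);q=onz(n,uv,.3);d=(q-p)/np.linalg.norm(q-p);P=np.eye(3)-np.outer(d,d);A+=P;b+=P@p
    return np.linalg.solve(A,b)
E
python3 - <<'E'
from h import *
f=lambda x,y:(180+(x-400)/5.714-.4,225+y/5.714-.4)
g=lambda x,y:(220+x/5-.4,255+y/5-.4)
k=lambda x,y:(230+x/4-.4,165+(y-400)/4-.4)
print("btn tri",tri([("top",f(490,93)),("scene",g(141,76))]), "btn z",onz("top",f(490,93),.123),onz("scene",g(141,76),.123),"flange",onz("top",f(507,110),.080))
print("drift top",tri([("top",f(482,228)),("scene",g(250,130))]))
b=onz("top",k(420,583),.072); kn=onz("top",k(99,491),.114); print("bush",b,"knob",kn,(kn-b), np.degrees(np.arctan2(*(kn-b)[1::-1])))
print("bush tri",tri([("top",k(420,583)),("scene",(290,186))]),"pump",tri([("top",(402,218)),("scene",(328,141))]))
for n,p in(("blue",[("top",(194,200)),("scene",(210,260))]),("blue2",[("top",(239,263)),("scene",(289,253))]),("red",[("top",(445,212)),("scene",(400,72))])):print(n,tri(p))
print("to via",go([.36,-.2,.36]))
E
```

```text
btn tri [0.40812266 0.22355035 0.12063738] btn z [0.40918799 0.22360972 0.123     ] [0.40576868 0.22458304 0.123     ] flange [0.41027645 0.22483402 0.08      ]
drift top [0.36359693 0.22684664 0.12400909]
bush [ 0.45885088 -0.0422471   0.072     ] knob [0.50505326 0.11018212 0.114     ] [0.04620237 0.15242921 0.042     ] 73.13757207268279
bush tri [ 0.45682088 -0.04373228  0.06586209] pump [ 0.41963393 -0.15782972  0.12854121]
blue [0.48988406 0.22639417 0.09869868]
blue2 [0.36385571 0.14708445 0.10505767]
red [ 0.34217278 -0.16276862  0.34313816]
to via [ 241.3 -266.2 -129.3]
```

```bash
python3 -m crank '[{"jaw":0,"dp":[0,0,-30],"delta_rot":[0,0,0]},{"jaw":0,"dp":[0,0,-40],"delta_rot":[0,0,0.1]},{"jaw":0,"dp":[0,0,-40],"delta_rot":[0,0,0.1]},{"jaw":0,"dp":[0,0,-15],"delta_rot":[0,0,0.1]},{"jaw":0,"dp":[0,0,0],"delta_rot":[0,0,0.138]}]'
```

```text
clock: 0.6
ee_pos: [0.2545, -0.5438, 0.36]
tcp_rot: [0.003, 1.0, -0.002, 0.001]
force: [-0.4, 0.2, 0.1]
opening: 0.999
gripper_force: 0.0
```

```bash
python3 -m crank '[{"jaw":0,"dp":[0,-15,-35],"delta_rot":[0,0,0]},{"jaw":0,"dp":[10,-40,-20],"delta_rot":[0,0,0]},{"jaw":0,"dp":[15,-45,0],"delta_rot":[0,0,0]},{"jaw":0,"dp":[15,-45,0],"delta_rot":[0,0,0]},{"jaw":0,"dp":[15,-45,0],"delta_rot":[0,0,0]}]'
python3 -m crank '[{"jaw":0,"dp":[15,-45,0],"delta_rot":[0,0,0]},{"jaw":0,"dp":[15,-45,0],"delta_rot":[0,0,0]},{"jaw":0,"dp":[15,-45,0],"delta_rot":[0,0,0]},{"jaw":0,"dp":[15,-45,0],"delta_rot":[0,0,0]},{"jaw":0,"dp":[15,-45,0],"delta_rot":[0,0,0]}]'
```

```text
clock: 1.1
ee_pos: [0.3096, -0.3518, 0.4109]
tcp_rot: [-0.0, 1.0, -0.0, -0.0]
force: [0.5, 0.8, 0.8]
opening: 1.001
gripper_force: 0.0
clock: 1.6
ee_pos: [0.3845, -0.1266, 0.411]
tcp_rot: [-0.0, 1.0, -0.0, -0.0]
force: [1.3, -0.2, -0.3]
opening: 0.998
gripper_force: 0.0
```

```bash
python3 -c "
from h import *
cv2.imwrite('pics/w0.png',robot.camera('wrist')); print(proj('wrist',[[.459,-.043,.072],[.505,.110,.114]]))"
python3 -m crank '[{"jaw":0,"dp":[5,-45,0],"delta_rot":[0,0,0]},{"jaw":0,"dp":[5,-45,0],"delta_rot":[0,0,0]},{"jaw":0,"dp":[5,-45,0],"delta_rot":[0,0,0]},{"jaw":0,"dp":[5,-45,0],"delta_rot":[0,0,0]},{"jaw":0,"dp":[3,-45,0],"delta_rot":[0,0,0]}]'
python3 -m crank '[{"jaw":0,"dp":[2,-45,0],"delta_rot":[0,0,0]},{"jaw":0,"dp":[0,-40,20],"delta_rot":[0,0,0]},{"jaw":0,"dp":[0,-26,40],"delta_rot":[0,0,0]},{"jaw":0.3,"dp":[0,-15,45],"delta_rot":[0,0,0]},{"jaw":0.3,"dp":[0,0,45],"delta_rot":[0,0,0]}]'
python3 -c "
from h import *
cv2.imwrite('pics/w1.png',robot.camera('wrist')); print(st()[0]['ee_pos'],proj('wrist',[[.41,.2245,.123],[.41,.2245,.081]]))"
```

```text
[[230.35371507 126.52408001]
 [111.19171265  90.08969122]]
clock: 2.15
ee_pos: [0.4074, 0.0982, 0.4109]
tcp_rot: [0.0, 1.0, -0.0, -0.0]
force: [0.6, 0.4, -0.1]
opening: 0.999
gripper_force: 0.0
clock: 2.65
ee_pos: [0.4091, 0.2242, 0.2589]
tcp_rot: [-0.0, 1.0, 0.001, -0.0]
force: [0.3, -0.3, 0.6]
opening: 0.707
gripper_force: 0.0
[0.40580605 0.22183361 0.24696225] [[276.0098874  202.5827747 ]
 [276.18274212 192.21573757]]
```

View pics/w1.png

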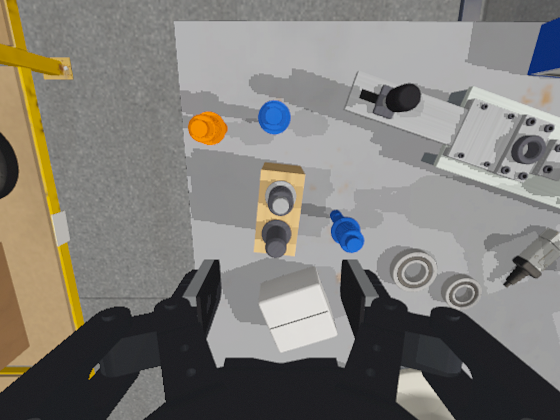

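View pics/w0.png

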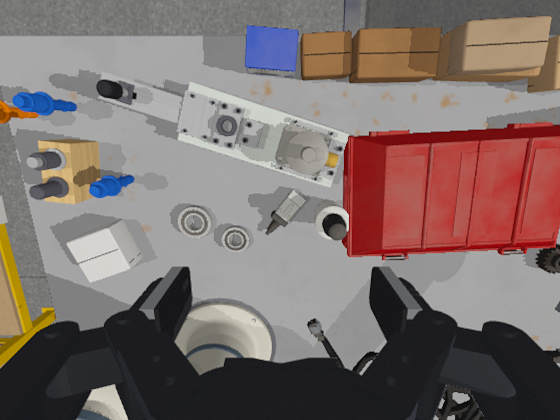

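w1 shows the pin's button at (281,205), the drift punch at (276,243) and the bush at (528,150). w0 shows the bush at (227,126). The arm was still settling in both, so I'll measure again at rest, numerically.

```bash
python3 -m crank '[{"jaw":0.3,"dp":[0,0,0],"delta_rot":[0,0,0]},{"jaw":0.3,"dp":[0,0,0],"delta_rot":[0,0,0]},{"jaw":0.3,"dp":[0,0,0],"delta_rot":[0,0,0]}]'
python3 - <<'E'
from h import *
print(st()[0]['ee_pos']);c=cal('wrist');im=robot.camera('wrist');cv2.imwrite('pics/w2.png',im);print(st()[0]['ee_pos'],c[0][0,0])
print("pred btn,bush",proj('wrist',[[.409,.2245,.123],[.458,-.043,.072]],c))
x0,y0=235,165;z=cv2.resize(im[y0:y0+100,x0:x0+80],None,fx=6,fy=6,interpolation=cv2.INTER_CUBIC)
w=cv2.resize(im[120:180,500:560],None,fx=5,fy=5,interpolation=cv2.INTER_CUBIC)
o=np.zeros((600,800,3),np.uint8);o[:,:480]=z;o[:300,490:790]=w
t=cv2.imread('pics/top0.png')[186:236,311:361];o[300:600,490:790]=cv2.resize(t,(300,300),interpolation=cv2.INTER_CUBIC)
cv2.imwrite('pics/crop2.png',o)
np.savez('w2.npz',K=c[0],r=c[1],t=c[2])
E
```

```text
clock: 3.0
ee_pos: [0.411, 0.2227, 0.2661]
tcp_rot: [-0.002, 1.0, -0.001, 0.003]
force: [0.1, 0.7, -0.1]
opening: 0.696
gripper_force: 0.0
[0.41095548 0.22268582 0.26605991]
[0.41091482 0.22269947 0.26577227] 302.64982106200176
pred btn,bush [[278.62124297 207.16774574]
 [523.37211165 152.11790878]]
```

View pics/crop2.png

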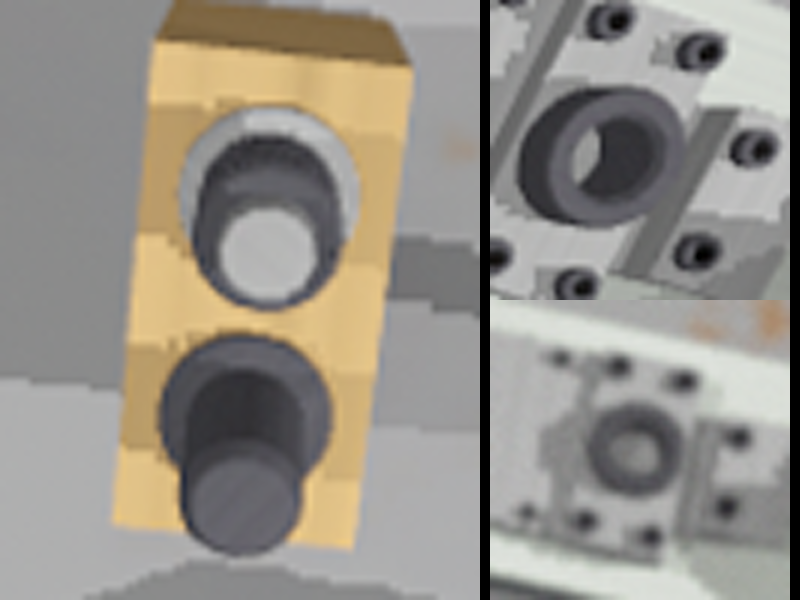

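Crop2 shows the pin's button at wrist px (279.3,206.8), within 1 px of the prediction. The bush hole is at about (524,149) in the wrist view and (334.6,210.3) in the top view.

```bash
python3 - <<'E'
from h import *
d=np.load('w2.npz');c=(d['K'],d['r'],d['t'])
p=lambda x,y:(235+x/6-.4,165+y/6-.4)
print(onz('w',p(268,253),.123,c),onz('w',p(269,188),.079,c),'bush',onz('w',(524,149),.072,c),'drift',onz('w',p(241,505),.123,c))
print(st()[1].round(4),go([.4095,.2245,.145]))
E
```

```text
[0.40940447 0.22386784 0.123     ] [0.41069349 0.22390021 0.079     ] bush [ 0.46133689 -0.04294973  0.072     ] drift [0.36530417 0.22852584 0.123     ]
[[ 1.     -0.001   0.0065]
 [-0.001  -1.      0.0029]
 [ 0.0065 -0.003  -1.    ]] [ -2.2  -1.4 120.8]
```

```bash
python3 -m crank '[{"jaw":0.3,"dp":[-1,-1,40],"delta_rot":[0,0,0]},{"jaw":0.3,"dp":[0,0,40],"delta_rot":[0,0,0]},{"jaw":0.3,"dp":[0,0,35],"delta_rot":[0,0,0]},{"jaw":0.3,"dp":[0,0,0],"delta_rot":[0,0,0]},{"jaw":0.3,"dp":[0,0,0],"delta_rot":[0,0,0]}]'
python3 -c "
from h import *
print(go([.41,.224,.083]),st()[1].round(4))"
```

```text
clock: 3.55
ee_pos: [0.4094, 0.2237, 0.1488]
tcp_rot: [-0.001, 1.0, -0.0, 0.001]
force: [-0.2, 0.0, 0.8]
opening: 0.701
gripper_force: 0.0
[ 0.4 -0.2 65.8] [[ 1.0e+00 -6.0e-04  2.3e-03]
 [-6.0e-04 -1.0e+00  1.0e-03]
 [ 2.3e-03 -1.0e-03 -1.0e+00]]
```

```bash
python3 -m crank '[{"jaw":0.3,"dp":[0.5,0,25],"delta_rot":[0,0,0]},{"jaw":0.3,"dp":[0,0,25],"delta_rot":[0,0,0]},{"jaw":0.3,"dp":[0,0,15],"delta_rot":[0,0,0]},{"jaw":0.3,"dp":[0,0,0],"delta_rot":[0,0,0]},{"jaw":0.3,"dp":[0,0,0],"delta_rot":[0,0,0]}]'
python3 -m crank '[{"jaw":1,"dp":[0,0,0],"delta_rot":[0,0,0]},{"jaw":1,"dp":[0,0,0],"delta_rot":[0,0,0]},{"jaw":1,"dp":[0,0,0],"delta_rot":[0,0,0]},{"jaw":1,"dp":[0,0,0],"delta_rot":[0,0,0]},{"jaw":1,"dp":[0,0,0],"delta_rot":[0,0,0]}]'
```

```text
clock: 4.05
ee_pos: [0.41, 0.224, 0.0834]
tcp_rot: [-0.001, 1.0, -0.0, 0.001]
force: [0.8, -0.1, 0.6]
opening: 0.695
gripper_force: 0.0
clock: 4.55
ee_pos: [0.4097, 0.2239, 0.0829]
tcp_rot: [-0.001, 1.0, -0.0, 0.001]
force: [-0.3, 0.4, 4.9]
opening: 0.288
gripper_force: 58.6
```

```bash
python3 -m crank '[{"jaw":1,"dp":[0,0,-5],"delta_rot":[0,0,0]},{"jaw":1,"dp":[0,0,-15],"delta_rot":[0,0,0]},{"jaw":1,"dp":[0,0,-30],"delta_rot":[0,0,0]},{"jaw":1,"dp":[0,0,-35],"delta_rot":[0,0,0]},{"jaw":1,"dp":[0,0,-35],"delta_rot":[0,0,0]}]'
python3 -m crank '[{"jaw":1,"dp":[0,10,-35],"delta_rot":[0,0,0]},{"jaw":1,"dp":[5,35,-15],"delta_rot":[0,0,0]},{"jaw":1,"dp":[10,40,0],"delta_rot":[0,0,0]},{"jaw":1,"dp":[10,40,0],"delta_rot":[0,0,0]},{"jaw":1,"dp":[5,30,0],"delta_rot":[0,0,0]}]'
python3 -m crank '[{"jaw":1,"dp":[0,10,0],"delta_rot":[0,0,0]},{"jaw":1,"dp":[0,0,0],"delta_rot":[0,0,0]},{"jaw":1,"dp":[0,0,0],"delta_rot":[0,0,0]},{"jaw":1,"dp":[0,0,0],"delta_rot":[0,0,0]}]'
python3 - <<'E'
from h import *
c=cal('wrist');im=robot.camera('wrist');o,M=st();print(o['ee_pos'],M.round(4),o['force'])
print(proj('w',[[.460,-.043,.072]],c));np.savez('w3.npz',K=c[0],r=c[1],t=c[2])
cv2.imwrite('pics/w3.png',im)
E
```

```text
clock: 5.05
ee_pos: [0.4086, 0.2233, 0.2028]
tcp_rot: [0.0, 1.0, -0.0, -0.0]
force: [-0.3, -0.3, -2.3]
opening: 0.285
gripper_force: 59.1
clock: 5.55
ee_pos: [0.4391, 0.0665, 0.2521]
tcp_rot: [0.0, 1.0, -0.001, 0.0]
force: [-0.4, -0.2, -2.2]
opening: 0.285
gripper_force: 59.6
clock: 5.95
ee_pos: [0.4388, 0.0597, 0.2514]
tcp_rot: [-0.0, 1.0, 0.001, -0.0]
force: [0.2, 0.1, -2.8]
opening: 0.285
gripper_force: 59.6
[0.43882589 0.05965816 0.25137583] [[ 1.0e+00  1.6e-03 -1.0e-04]
 [ 1.6e-03 -1.0e+00  4.0e-04]
 [-1.0e-04 -4.0e-04 -1.0e+00]] [-0.58645893 -0.11219915 -1.98250225]
[[375.92272871 176.86130817]]
```

View pics/w3.png

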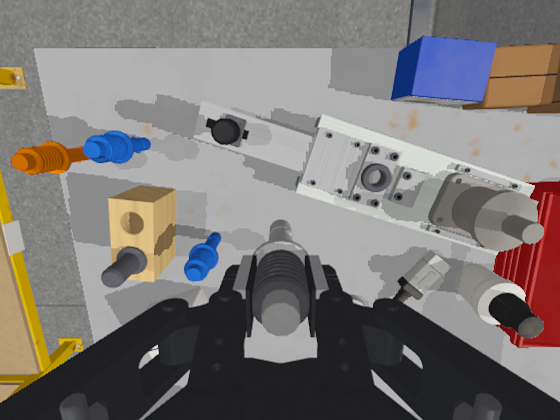

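w3 shows the pin held upright with its nose at (280,228). The bush hole is at (376,176.5), which puts it at about (0.460,-0.043). The empty hole in the block confirms the pick. Next I'll move to just above the bush and look closely.

```bash
python3 -m crank '[{"jaw":1,"dp":[5,35,5],"delta_rot":[0,0,0]},{"jaw":1,"dp":[8,35,25],"delta_rot":[0,0,0]},{"jaw":1,"dp":[8,28,30],"delta_rot":[0,0,0]},{"jaw":1,"dp":[0,5,20],"delta_rot":[0,0,0]},{"jaw":1,"dp":[0,0,10],"delta_rot":[0,0,0]}]'
python3 -m crank '[{"jaw":1,"dp":[0,0,2],"delta_rot":[0,0,0]},{"jaw":1,"dp":[0,0,0],"delta_rot":[0,0,0]},{"jaw":1,"dp":[0,0,0],"delta_rot":[0,0,0]},{"jaw":1,"dp":[0,0,0],"delta_rot":[0,0,0]}]'
python3 - <<'E'
from h import *
c=cal('wrist');im=robot.camera('wrist');o,M=st();e=o['ee_pos'];print(e,M.round(4))
print('bush',proj('w',[[.460,-.043,.072]],c),'nose',proj('w',[e+M[:,2]*.0744],c));np.savez('w4.npz',K=c[0],r=c[1],t=c[2])
t=robot.camera('top');s=robot.camera('scene')
f=lambda a,x,y,w:cv2.resize(a[y:y+w,x:x+w],(390,390),interpolation=cv2.INTER_CUBIC)
cv2.imwrite('pics/crop4.png',np.hstack([f(im,248,185,65),f(s,260,150,65)]))
E
```

```text
clock: 6.5
ee_pos: [0.4591, -0.0444, 0.1587]
tcp_rot: [-0.0, 1.0, -0.0, -0.002]
force: [-0.2, 1.1, -1.9]
opening: 0.285
gripper_force: 59.9
clock: 6.9
ee_pos: [0.4605, -0.044, 0.1608]
tcp_rot: [0.0, 1.0, 0.0, 0.001]
force: [0.8, -0.3, -2.7]
opening: 0.289
gripper_force: 59.9
[ 0.46046096 -0.04410682  0.16052809] [[ 1.0e+00  6.0e-04  2.1e-03]
 [ 6.0e-04 -1.0e+00 -3.0e-04]
 [ 2.1e-03  3.0e-04 -1.0e+00]]
bush [[278.79025616 221.72270515]] nose [[280.22127964 226.50251232]]
```

View pics/crop4.png

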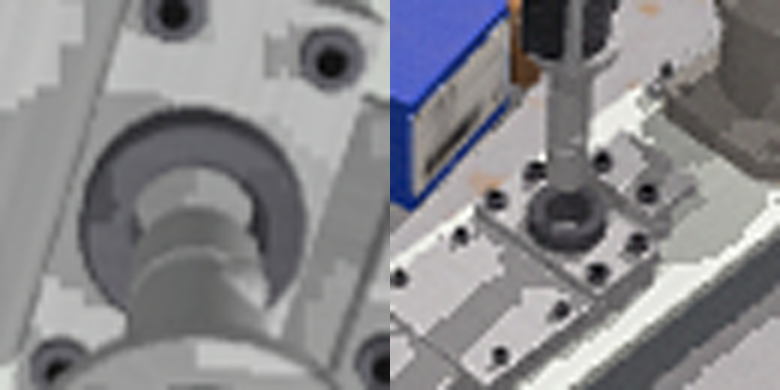

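Crop4: the bush hole centre is at about (280.3,221.1) and the pin nose at (280.1,226.9), against 226.5 predicted. That puts the bush at (0.4605,-0.0443), with the pin over it to within 0.5 mm. Lowering gently now.

```bash
python3 -m crank '[{"jaw":1,"dp":[0,0,6],"delta_rot":[0,0,0]},{"jaw":1,"dp":[0,0,5],"delta_rot":[0,0,0]},{"jaw":1,"dp":[0,0,4],"delta_rot":[0,0,0]},{"jaw":1,"dp":[0,0,3],"delta_rot":[0,0,0]},{"jaw":1,"dp":[0,0,0],"delta_rot":[0,0,0]}]'
python3 -m crank '[{"jaw":1,"dp":[0,0,3],"delta_rot":[0,0,0]},{"jaw":1,"dp":[0,0,3],"delta_rot":[0,0,0]},{"jaw":1,"dp":[0,0,2],"delta_rot":[0,0,0]},{"jaw":1,"dp":[0,0,0],"delta_rot":[0,0,0]},{"jaw":1,"dp":[0,0,0],"delta_rot":[0,0,0]}]'
```

```text
clock: 7.55
ee_pos: [0.4596, -0.0444, 0.1404]
tcp_rot: [-0.0, 1.0, -0.0, -0.001]
force: [-0.1, 0.5, -3.2]
opening: 0.286
gripper_force: 59.9
clock: 8.05
ee_pos: [0.4598, -0.0443, 0.133]
tcp_rot: [-0.0, 1.0, -0.0, -0.0]
force: [-1.0, 1.2, -3.2]
opening: 0.286
gripper_force: 59.9
```

```bash
python3 -m crank '[{"jaw":1,"dp":[0,0,1],"delta_rot":[0,0,0]},{"jaw":1,"dp":[0,0,1],"delta_rot":[0,0,0]},{"jaw":1,"dp":[0,0,1],"delta_rot":[0,0,0]},{"jaw":1,"dp":[0,0,0],"delta_rot":[0,0,0]},{"jaw":1,"dp":[0,0,0],"delta_rot":[0,0,0]}]'
python3 -m crank '[{"jaw":1,"dp":[0,0,0.5],"delta_rot":[0,0,0]},{"jaw":1,"dp":[0,0,0],"delta_rot":[0,0,0]}]'
```

```text
clock: 8.55
ee_pos: [0.46, -0.0444, 0.1303]
tcp_rot: [-0.0, 1.0, -0.0, -0.0]
force: [-1.3, 2.7, -1.4]
opening: 0.281
gripper_force: 60.2
clock: 8.75
ee_pos: [0.46, -0.0444, 0.1298]
tcp_rot: [-0.0, 1.0, -0.0, 0.0]
force: [-1.2, 2.6, -1.4]
opening: 0.283
gripper_force: 60.2
```

```bash
python3 -m crank '[{"jaw":1,"dp":[-0.1,-0.2,0.5],"delta_rot":[0,0,0]},{"jaw":1,"dp":[0,0,0.5],"delta_rot":[0,0,0]},{"jaw":1,"dp":[0,0,0],"delta_rot":[0,0,0]}]'
python3 -m crank '[{"jaw":1,"dp":[0,0,0.3],"delta_rot":[0,0,0]},{"jaw":1,"dp":[0,0,0],"delta_rot":[0,0,0]}]'
```

```text
clock: 9.05
ee_pos: [0.4599, -0.0443, 0.1287]
tcp_rot: [0.0, 1.0, -0.0, -0.0]
force: [-0.3, 2.5, -1.5]
opening: 0.286
gripper_force: 60.3
clock: 9.25
ee_pos: [0.4599, -0.0443, 0.1284]
tcp_rot: [0.0, 1.0, -0.0, -0.0]
force: [-1.7, 1.9, -0.9]
opening: 0.288
gripper_force: 60.3
```

```bash
python3 -m crank '[{"jaw":1,"dp":[0,0,0.5],"delta_rot":[0,0,0]},{"jaw":1,"dp":[0,0,0],"delta_rot":[0,0,0]}]'
python3 -m crank '[{"jaw":1,"dp":[0,0,0.4],"delta_rot":[0,0,0]},{"jaw":1,"dp":[0,0,0],"delta_rot":[0,0,0]}]'
```

```text
clock: 9.45
ee_pos: [0.4599, -0.0443, 0.1282]
tcp_rot: [0.0, 1.0, -0.0, 0.0]
force: [-1.8, 1.9, 0.0]
opening: 0.283
gripper_force: 60.3
clock: 9.65
ee_pos: [0.46, -0.0443, 0.1281]
tcp_rot: [0.0, 1.0, -0.0, 0.0]
force: [-1.5, 1.8, 2.7]
opening: 0.285
gripper_force: 60.4
```

Contact at TCP z 0.128, just as expected (flange 50 mm up). Releasing now, then moving off to behind the grip and turning the tool so its x lies along the slide.

```bash
python3 -m crank '[{"jaw":0.8,"dp":[0,0,-0.5],"delta_rot":[0,0,0]},{"jaw":0.5,"dp":[0,0,0],"delta_rot":[0,0,0]},{"jaw":0.3,"dp":[0,0,0],"delta_rot":[0,0,0]},{"jaw":0.3,"dp":[0,0,0],"delta_rot":[0,0,0]},{"jaw":0.3,"dp":[0,0,0],"delta_rot":[0,0,0]}]'
python3 -m crank '[{"jaw":0.3,"dp":[0,0,-20],"delta_rot":[0,0,0]},{"jaw":0.3,"dp":[0,0,-30],"delta_rot":[0,0,0]},{"jaw":0.3,"dp":[0,0,-30],"delta_rot":[0,0,0]},{"jaw":0.3,"dp":[5,-40,-10],"delta_rot":[0,0,0]},{"jaw":1,"dp":[10,-45,0],"delta_rot":[0,0,0]}]'
python3 -m crank '[{"jaw":1,"dp":[20,-45,0],"delta_rot":[0,0,0]},{"jaw":1,"dp":[20,-45,0],"delta_rot":[0,0,0]},{"jaw":1,"dp":[0,-13,0],"delta_rot":[0,0,-0.14]},{"jaw":1,"dp":[0,0,0],"delta_rot":[0,0,-0.145]},{"jaw":1,"dp":[0,0,0],"delta_rot":[0,0,-0.145]}]'
python3 - <<'E'
from h import *
c=cal('wrist');im=robot.camera('wrist');t=robot.camera('top');s=robot.camera('scene');o=st()[0];print(o['ee_pos'],o['joint_positions'].round(2))
cv2.imwrite('pics/t5.png',t)
a=np.zeros((600,800,3),np.uint8)
a[:300]=cv2.resize(t[165:240,230:430],(800,300),interpolation=cv2.INTER_CUBIC)
a[300:,:400]=cv2.resize(s[120:240,210:370],(400,300),interpolation=cv2.INTER_CUBIC)
a[300:,400:]=cv2.resize(im,(400,300));cv2.imwrite('pics/crop5.png',a)
E
```

```text
clock: 10.15
ee_pos: [0.46, -0.0444, 0.1281]
tcp_rot: [0.0, 1.0, -0.0, 0.0]
force: [0.6, -0.5, 1.1]
opening: 0.702
gripper_force: 0.0
clock: 10.65
ee_pos: [0.4759, 0.0405, 0.2212]
tcp_rot: [0.0, 1.0, -0.002, 0.003]
force: [1.4, -0.5, -0.4]
opening: 0.548
gripper_force: 0.0
clock: 11.15
ee_pos: [0.515, 0.1446, 0.2176]
tcp_rot: [0.0, 0.976, 0.217, -0.0]
force: [0.5, 1.1, 0.5]
opening: 0.003
gripper_force: 0.0
[0.51495559 0.14375866 0.21796395] [ 0.21 -0.09  1.43 -0.    1.8   1.35]
```

View pics/crop5.png

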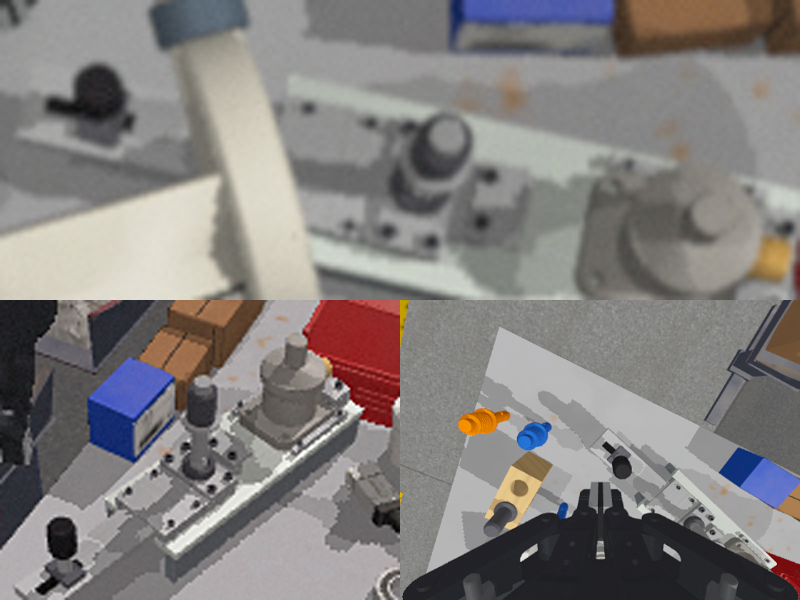

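Crop5: the pin stands upright in the bush (top-crop head at (440,145)), the pump is in place and the knob is unmoved. I'll check the knob's position against the wrist views.

```bash
python3 - <<'E'
from h import *
print('now',onz('wrist',(311,238),.114),proj('wrist',[[.5067,.1081,.114],[.5067,.1081,.084]]))
d=np.load('w3.npz');c=(d['K'],d['r'],d['t']);print('w3',onz('w',(225,133),.114,c),proj('w',[[.5067,.1081,.114],[.5067,.1081,.084]],c))
# dark-blob centroid of knob in w3
im=cv2.imread('pics/w3.png')[105:155,195:260];m=(im.max(2)<45).astype(np.uint8);n,l,s,ce=cv2.connectedComponentsWithStats(m);i=1+s[1:,4].argmax();print(s[i],ce[i]+[195,105])
# cradle axis: long edges in the top view
t=cv2.imread('pics/top0.png');E=cv2.Canny(t,60,150)
for q in cv2.HoughLinesP(E,1,np.pi/720,40,minLineLength=60,maxLineGap=8)[:,0]:
    if q[0]>285 and q[2]<445 and 170<q[1]<260:
        a,b=onz('top',q[:2],.044),onz('top',q[2:],.044);print(q,np.degrees(np.arctan2(*(a-b)[1::-1])).round(1))
E
```

```text
now [0.50751319 0.11044196 0.114     ] [[313.00053567 239.83843813]
 [309.74377427 228.72397044]]
w3 [0.50588077 0.10907174 0.114     ] [[226.04106613 132.0522359 ]
 [231.23143624 131.55815503]]
[ 11  14  34  25 291] [224.54639175 129.12371134]
[292 229 419 259] 72.4
[292 226 421 257] 72.2
[304 183 434 213] 72.5
```

```bash
python3 -m crank '[{"jaw":1,"dp":[0,0,0],"delta_rot":[0,0,-0.141]},{"jaw":1,"dp":[0,0,10],"delta_rot":[0,0,-0.141]},{"jaw":1,"dp":[0,0,20],"delta_rot":[0,0,-0.141]},{"jaw":1,"dp":[0,0,20],"delta_rot":[0,0,-0.141]},{"jaw":1,"dp":[0,0,10],"delta_rot":[0,0,-0.141]}]'
python3 -m crank '[{"jaw":1,"dp":[0,0,0],"delta_rot":[0,0,-0.139]},{"jaw":1,"dp":[0,0,0],"delta_rot":[0,0,0]},{"jaw":1,"dp":[0,0,0],"delta_rot":[0,0,0]}]'
python3 -c "
from h import *
o,M=st();print(go([.5167,.142,.094]),M.round(3))"
```

```text
clock: 11.8
ee_pos: [0.5143, 0.1432, 0.156]
tcp_rot: [-0.0, 0.843, 0.538, -0.001]
force: [0.0, 0.3, -0.4]
opening: -0.005
gripper_force: 0.0
clock: 12.1
ee_pos: [0.5151, 0.1436, 0.1584]
tcp_rot: [0.0, 0.806, 0.592, 0.0]
force: [-0.3, -0.2, 0.1]
opening: -0.001
gripper_force: 0.0
[-1.   2.  64.4] [[ 0.299  0.954  0.001]
 [ 0.954 -0.299  0.   ]
 [ 0.     0.001 -1.   ]]
```

```bash
python3 -m crank '[{"jaw":1,"dp":[0,2,25],"delta_rot":[0,0,0]},{"jaw":1,"dp":[0,0,25],"delta_rot":[0,0,0]},{"jaw":1,"dp":[0,0,14],"delta_rot":[0,0,0]},{"jaw":1,"dp":[0,0,0],"delta_rot":[0,0,0]},{"jaw":1,"dp":[0,0,0],"delta_rot":[0,0,0]}]'
python3 -m crank '[{"jaw":1,"dp":[-3,0,0],"delta_rot":[0,0,0]},{"jaw":1,"dp":[-3,0,0],"delta_rot":[0,0,0]},{"jaw":1,"dp":[-2,0,0],"delta_rot":[0,0,0]},{"jaw":1,"dp":[-2,0,0],"delta_rot":[0,0,0]}]'
python3 -m crank '[{"jaw":1,"dp":[-2,0,0],"delta_rot":[0,0,0]},{"jaw":1,"dp":[-2,0,0],"delta_rot":[0,0,0]}]'
```

```text
clock: 12.6
ee_pos: [0.5171, 0.1432, 0.0949]
tcp_rot: [0.0, 0.804, 0.594, 0.0]
force: [0.1, 0.1, 1.6]
opening: 0.002
gripper_force: 0.0
clock: 13.0
ee_pos: [0.5141, 0.1333, 0.0947]
tcp_rot: [0.0, 0.804, 0.595, 0.0]
force: [0.4, 0.2, -0.7]
opening: 0.0
gripper_force: 0.0
clock: 13.2
ee_pos: [0.5132, 0.131, 0.0946]
tcp_rot: [-0.001, 0.804, 0.595, 0.002]
force: [2.2, 5.8, -0.6]
opening: -0.002
gripper_force: 3.1
```

```bash
python3 -m crank '[{"jaw":1,"dp":[-2,0,0],"delta_rot":[0,0,0]},{"jaw":1,"dp":[-3,0,0],"delta_rot":[0,0,0]},{"jaw":1,"dp":[-3,0,0],"delta_rot":[0,0,0]},{"jaw":1,"dp":[-3,0,0],"delta_rot":[0,0,0]},{"jaw":1,"dp":[-2,0,0],"delta_rot":[0,0,0]}]'
python3 -m crank '[{"jaw":1,"dp":[-1,0,0],"delta_rot":[0,0,0]},{"jaw":1,"dp":[-1,0,0],"delta_rot":[0,0,0]}]'
```

```text
clock: 13.7
ee_pos: [0.5094, 0.1187, 0.0945]
tcp_rot: [-0.001, 0.804, 0.595, 0.002]
force: [2.3, 5.9, 0.5]
opening: 0.0
gripper_force: 3.2
clock: 13.9
ee_pos: [0.5088, 0.1169, 0.0945]
tcp_rot: [-0.001, 0.804, 0.595, 0.002]
force: [2.7, 6.0, -0.6]
opening: -0.001
gripper_force: 3.2
```

```bash
python3 -m crank '[{"jaw":1,"dp":[-1,0,0],"delta_rot":[0,0,0]},{"jaw":1,"dp":[-1,0,0],"delta_rot":[0,0,0]},{"jaw":1,"dp":[-1,0,0],"delta_rot":[0,0,0]}]'
```

```text
clock: 14.2
ee_pos: [0.5079, 0.1141, 0.0945]
tcp_rot: [-0.001, 0.804, 0.595, 0.002]
force: [2.8, 6.9, -0.6]
opening: -0.0
gripper_force: 3.2
```

```bash
python3 -m crank '[{"jaw":1,"dp":[-1,0,0],"delta_rot":[0,0,0]},{"jaw":1,"dp":[-1,0,0],"delta_rot":[0,0,0]}]'
```

```text
clock: 14.4
ee_pos: [0.5073, 0.1122, 0.0946]
tcp_rot: [-0.001, 0.804, 0.595, 0.002]
force: [1.6, 6.9, 0.1]
opening: 0.001
gripper_force: 3.2
```

```bash
python3 -m crank '[{"jaw":1,"dp":[-1,0,0],"delta_rot":[0,0,0]},{"jaw":1,"dp":[-1,0,0],"delta_rot":[0,0,0]}]'
```

```text
clock: 14.6
ee_pos: [0.5068, 0.1103, 0.0946]
tcp_rot: [-0.001, 0.804, 0.595, 0.002]
force: [1.8, 6.7, 0.9]
opening: 0.002
gripper_force: 3.3
```

```bash
python3 -m crank '[{"jaw":1,"dp":[-1,0,0],"delta_rot":[0,0,0]},{"jaw":1,"dp":[-1,0,0],"delta_rot":[0,0,0]}]'
```

```text
clock: 14.8
ee_pos: [0.5061, 0.1084, 0.0945]
tcp_rot: [-0.001, 0.804, 0.595, 0.002]
force: [1.9, 6.9, 0.3]
opening: -0.002
gripper_force: 3.3
```

```bash
python3 -m crank '[{"jaw":1,"dp":[-0.8,0,0],"delta_rot":[0,0,0]},{"jaw":1,"dp":[-0.8,0,0],"delta_rot":[0,0,0]},{"jaw":1,"dp":[-0.8,0,0],"delta_rot":[0,0,0]}]'
```

```text
clock: 15.1
ee_pos: [0.5054, 0.1061, 0.0946]
tcp_rot: [-0.001, 0.804, 0.595, 0.002]
force: [1.8, 6.2, 1.0]
opening: 0.003
gripper_force: 3.3
```

```bash
python3 -m crank '[{"jaw":1,"dp":[-0.8,0,0],"delta_rot":[0,0,0]},{"jaw":1,"dp":[-0.8,0,0],"delta_rot":[0,0,0]},{"jaw":1,"dp":[-0.8,0,0],"delta_rot":[0,0,0]}]'
```

```text
clock: 15.4
ee_pos: [0.5047, 0.1038, 0.0945]
tcp_rot: [-0.001, 0.804, 0.595, 0.002]
force: [0.8, 6.9, 0.5]
opening: -0.003
gripper_force: 3.3
```

```bash
python3 -m crank '[{"jaw":1,"dp":[-0.8,0,0],"delta_rot":[0,0,0]},{"jaw":1,"dp":[-0.8,0,0],"delta_rot":[0,0,0]},{"jaw":1,"dp":[-0.8,0,0],"delta_rot":[0,0,0]}]'
```

```text
clock: 15.7
ee_pos: [0.504, 0.1016, 0.0945]
tcp_rot: [-0.001, 0.804, 0.595, 0.002]
force: [1.3, 5.4, 1.2]
opening: 0.0
gripper_force: 3.3
```

```bash
python3 -m crank '[{"jaw":1,"dp":[-0.8,0,0],"delta_rot":[0,0,0]},{"jaw":1,"dp":[-0.8,0,0],"delta_rot":[0,0,0]},{"jaw":1,"dp":[-0.8,0,0],"delta_rot":[0,0,0]}]'
```

```text
clock: 16.0
ee_pos: [0.5033, 0.0993, 0.0946]
tcp_rot: [-0.001, 0.804, 0.595, 0.002]
force: [2.1, 6.7, 0.4]
opening: 0.002
gripper_force: 3.3
```

```bash
python3 -m crank '[{"jaw":1,"dp":[-0.8,0,0],"delta_rot":[0,0,0]},{"jaw":1,"dp":[-0.8,0,0],"delta_rot":[0,0,0]},{"jaw":1,"dp":[-0.8,0,0],"delta_rot":[0,0,0]}]'
```

```text
clock: 16.3
ee_pos: [0.5025, 0.0967, 0.0945]
tcp_rot: [-0.001, 0.804, 0.595, 0.001]
force: [0.5, 6.0, -0.6]
opening: 0.001
gripper_force: 2.6
```

```bash
python3 -m crank '[{"jaw":1,"dp":[-0.8,0,0],"delta_rot":[0,0,0]},{"jaw":1,"dp":[-0.8,0,0],"delta_rot":[0,0,0]},{"jaw":1,"dp":[-0.8,0,0],"delta_rot":[0,0,0]}]'
```

```text
clock: 16.6
ee_pos: [0.5016, 0.0937, 0.0945]
tcp_rot: [-0.0, 0.804, 0.595, 0.001]
force: [0.0, 4.5, 2.1]
opening: -0.001
gripper_force: 2.2
```

```bash
python3 -m crank '[{"jaw":1,"dp":[-0.6,0,0],"delta_rot":[0,0,0]},{"jaw":1,"dp":[-0.6,0,0],"delta_rot":[0,0,0]},{"jaw":1,"dp":[0,0,0],"delta_rot":[0,0,0]}]'
```

```text
clock: 16.9
ee_pos: [0.5011, 0.0919, 0.0943]
tcp_rot: [0.0, 0.804, 0.595, 0.0]
force: [-0.2, 4.4, 2.7]
opening: -0.001
gripper_force: 2.0
```

```bash
python3 -m crank '[{"jaw":1,"dp":[-0.6,0,0],"delta_rot":[0,0,0]},{"jaw":1,"dp":[-0.6,0,0],"delta_rot":[0,0,0]},{"jaw":1,"dp":[0,0,0],"delta_rot":[0,0,0]}]'
python3 - <<'E'
from h import *
s=robot.camera('scene');cv2.imwrite('pics/s6.png',s)
a=cv2.resize(s[120:240,210:370],(400,300),interpolation=cv2.INTER_CUBIC); b=cv2.imread('pics/crop5.png')[300:,:400]
T=b[70:125,180:225]; r=cv2.matchTemplate(a[40:160,150:260],T,cv2.TM_CCOEFF_NORMED);_,v,_,p=cv2.minMaxLoc(r);print('shift px',(p[0]+150-180)/2.5,(p[1]+40-70)/2.5,v)
B=np.array([.4605,-.0443,.169]);print('expected for 7.5 mm',proj('scene',[B,B-[0,0,.0075]]))
E
```

```text
clock: 17.2
ee_pos: [0.5008, 0.0906, 0.0941]
tcp_rot: [0.0, 0.804, 0.595, -0.0]
force: [0.0, 3.8, 2.6]
opening: -0.003
gripper_force: 1.9
shift px -2.0 2.8 0.9416041374206543
expected for 7.5 mm [[288.80106017 150.59169405]
 [288.67989461 153.28681361]]
```

```bash
python3 - <<'E'
import cv2,numpy as np
a=cv2.imread('pics/s6.png')[120:240,210:370]
b=cv2.imread('pics/crop5.png')[300:,:400]
w=cv2.resize(cv2.imread('pics/s6.png')[125:225,225:325],(400,400),interpolation=cv2.INTER_CUBIC)
o=np.zeros((600,800,3),np.uint8);o[:300,:400]=b;o[300:,:400]=cv2.resize(a,(400,300),interpolation=cv2.INTER_CUBIC);o[:400,400:]=w
cv2.imwrite('pics/crop6.png',o)
E
```

```text
(no output)
```

View pics/crop6.png

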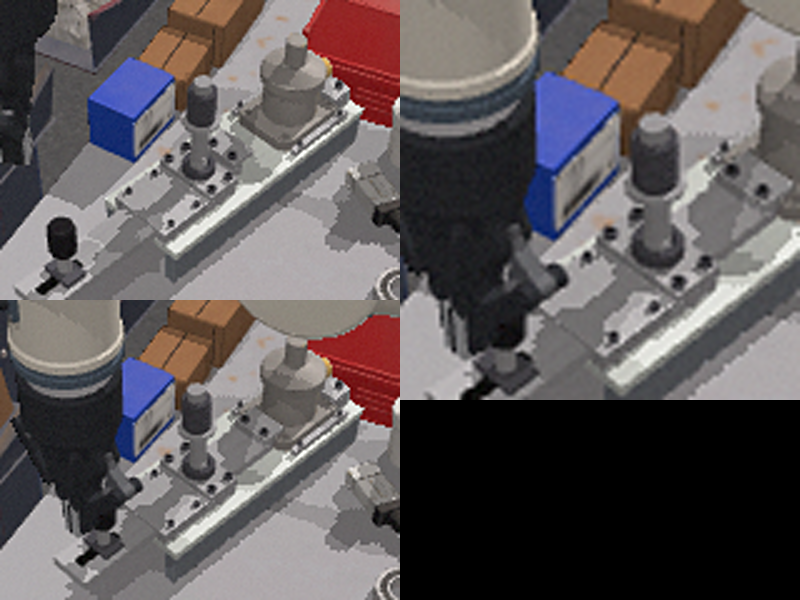

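The pin has dropped about 7 mm into the slide's hole (compare upper and lower left; head now at (196,400)) and leans slightly. The knob is still against the fingers and the pump is in place. I'll close the remaining play in small steps until the force shows the stop.

```bash
python3 -m crank '[{"jaw":1,"dp":[-0.4,0,0],"delta_rot":[0,0,0]},{"jaw":1,"dp":[-0.4,0,0],"delta_rot":[0,0,0]},{"jaw":1,"dp":[0,0,0],"delta_rot":[0,0,0]}]'
```

```text
clock: 17.55
ee_pos: [0.5006, 0.0899, 0.0941]
tcp_rot: [0.0, 0.804, 0.595, 0.0]
force: [0.2, 4.3, 2.4]
opening: -0.0
gripper_force: 1.9
```

```bash
python3 -m crank '[{"jaw":1,"dp":[-0.5,0,0],"delta_rot":[0,0,0]},{"jaw":1,"dp":[-0.5,0,0],"delta_rot":[0,0,0]},{"jaw":1,"dp":[0,0,0],"delta_rot":[0,0,0]}]'
cat > m.py <<'E'
from h import *
import sys
a=cv2.imread('pics/s6.png');b=robot.camera('scene');cv2.imwrite(f'pics/{sys.argv[1]}.png',b)
def sh(x,y,w,h,k=4):
    T=cv2.resize(a[y:y+h,x:x+w],None,fx=k,fy=k,interpolation=cv2.INTER_CUBIC);S=cv2.resize(b[y-8:y+h+8,x-8:x+w+8],None,fx=k,fy=k,interpolation=cv2.INTER_CUBIC)
    _,v,_,p=cv2.minMaxLoc(cv2.matchTemplate(S,T,cv2.TM_CCOEFF_NORMED));return (p[0]/k-8,p[1]/k-8,round(v,3))
print('slide end',sh(229,218,24,18),'pin head',sh(281,152,16,26),'pump',sh(315,130,30,35))
u=np.array([.3,.954,0])*.001;P=np.array([.485,.05,.059]);print('1mm of slide =',proj('scene',[P-u])-proj('scene',[P]))
E
python3 m.py s7
```

```text
clock: 17.85
ee_pos: [0.5004, 0.0893, 0.0941]
tcp_rot: [-0.0, 0.804, 0.595, 0.0]
force: [1.6, 5.2, 1.7]
opening: 0.003
gripper_force: 2.7
slide end (0.5, -0.25, 0.975) pin head (-0.25, 0.5, 0.968) pump (0.0, 0.0, 0.977)
1mm of slide = [[ 0.33458192 -0.24491762]]
```

```bash
python3 -m crank '[{"jaw":1,"dp":[-0.5,0,0],"delta_rot":[0,0,0]},{"jaw":1,"dp":[-0.5,0,0],"delta_rot":[0,0,0]},{"jaw":1,"dp":[0,0,0],"delta_rot":[0,0,0]}]'
```

```text
clock: 18.2
ee_pos: [0.5003, 0.089, 0.0942]
tcp_rot: [-0.0, 0.804, 0.595, 0.001]
force: [2.0, 7.7, 1.6]
opening: 0.004
gripper_force: 4.0
```

```bash
python3 -m crank '[{"jaw":1,"dp":[-0.5,0,0],"delta_rot":[0,0,0]},{"jaw":1,"dp":[-0.5,0,0],"delta_rot":[0,0,0]},{"jaw":1,"dp":[0,0,0],"delta_rot":[0,0,0]}]'; python3 m.py s8
```

```text
clock: 18.5
ee_pos: [0.5002, 0.0888, 0.0942]
tcp_rot: [-0.001, 0.804, 0.595, 0.002]
force: [3.2, 10.6, 1.0]
opening: 0.003
gripper_force: 5.4
slide end (0.5, -0.25, 0.974) pin head (-0.5, 0.75, 0.959) pump (0.0, 0.0, 0.964)
1mm of slide = [[ 0.33458192 -0.24491762]]
```

The stop is confirmed: the force climbs to 11 N with no motion and the pump is still. Backing off, rising, and turning back to yaw 0 over the pin.

```bash
python3 -m crank '[{"jaw":1,"dp":[5,0,0],"delta_rot":[0,0,0]},{"jaw":1,"dp":[10,0,0],"delta_rot":[0,0,0]},{"jaw":1,"dp":[0,0,-30],"delta_rot":[0,0,0]},{"jaw":1,"dp":[0,0,-45],"delta_rot":[0,0,0.14]},{"jaw":1,"dp":[0,0,-45],"delta_rot":[0,0,0.14]}]'
python3 -m crank '[{"jaw":1,"dp":[0,0,-45],"delta_rot":[0,0,0.14]},{"jaw":1,"dp":[0,0,-40],"delta_rot":[0,0,0.14]},{"jaw":1,"dp":[0,0,0],"delta_rot":[0,0,0.14]},{"jaw":1,"dp":[0,0,0],"delta_rot":[0,0,0.14]},{"jaw":1,"dp":[0,0,0],"delta_rot":[0,0,0.14]}]'
python3 -m crank '[{"jaw":1,"dp":[0,0,0],"delta_rot":[0,0,0.14]},{"jaw":1,"dp":[0,0,0],"delta_rot":[0,0,0.14]},{"jaw":1,"dp":[0,0,0],"delta_rot":[0,0,0]},{"jaw":1,"dp":[0,0,0],"delta_rot":[0,0,0]}]'
python3 -c "
from h import *
print(go([.4605,-.0443,.30]),st()[1].round(3))"; python3 m.py s9
```

```text
clock: 19.05
ee_pos: [0.5034, 0.1011, 0.214]
tcp_rot: [-0.0, 0.881, 0.474, -0.002]
force: [1.1, -0.0, 0.4]
opening: -0.003
gripper_force: 0.0
clock: 19.55
ee_pos: [0.5043, 0.1012, 0.2989]
tcp_rot: [0.001, 0.99, 0.143, -0.0]
force: [-0.2, -1.0, -1.0]
opening: -0.003
gripper_force: 0.0
clock: 19.95
ee_pos: [0.5041, 0.1013, 0.2986]
tcp_rot: [0.0, 1.0, 0.009, -0.0]
force: [-0.4, 0.1, 0.7]
opening: -0.002
gripper_force: 0.0
[-46.1 144.9  -1.2] [[ 1.     0.017 -0.001]
 [ 0.017 -1.    -0.001]
 [-0.001  0.001 -1.   ]]
slide end (0.5, -0.25, 0.974) pin head (-0.5, 0.5, 0.955) pump (0.0, 0.0, 0.84)
1mm of slide = [[ 0.33458192 -0.24491762]]
```

```bash
python3 -m crank '[{"jaw":1,"dp":[-10,30,0],"delta_rot":[0,0,0]},{"jaw":1,"dp":[-14,42,0],"delta_rot":[0,0,0]},{"jaw":1,"dp":[-14,42,0],"delta_rot":[0,0,0]},{"jaw":1,"dp":[-8,26,0],"delta_rot":[0,0,0]},{"jaw":1,"dp":[0,5,0],"delta_rot":[0,0,0]}]'
python3 -m crank '[{"jaw":1,"dp":[0,0,0],"delta_rot":[0,0,0]},{"jaw":1,"dp":[0,0,0],"delta_rot":[0,0,0]},{"jaw":1,"dp":[0,0,0],"delta_rot":[0,0,0]}]'
python3 - <<'E'
from h import *
print(st()[0]['ee_pos'])
for n in('wrist','top','scene'):
    c=cal(n);im=robot.camera(n);cv2.imwrite(f'pics/{n}9.png',im);g=cv2.cvtColor(im,cv2.COLOR_BGR2GRAY)
    p=proj(n,[[.4605,-.0443,.1615]],c)[0];x,y=p.round().astype(int);k=5;W=g[y-14:y+15,x-14:x+15]
    print(n,'pred',p.round(1));print(W[::2,::2] if n!='top' else W[::2,::2])
    np.savez(f'{n}9.npz',K=c[0],r=c[1],t=c[2])
E
```

```text
clock: 20.5
ee_pos: [0.4593, -0.0466, 0.2994]
tcp_rot: [0.001, 1.0, 0.006, 0.0]
force: [-0.5, 1.5, -0.0]
opening: 0.0
gripper_force: 0.0
clock: 20.8
ee_pos: [0.4604, -0.0431, 0.2989]
tcp_rot: [-0.0, 1.0, 0.008, -0.0]
force: [-0.3, 0.4, 0.2]
opening: -0.001
gripper_force: 0.0
[ 0.46036925 -0.04314768  0.29889258]
wrist pred [281.3 205.5]
[[ 88 102 103 103 102 101 101 100  94  83  87 176 177 166 179]
 [ 78  79  93  93  96 105  99  93 103  95  81 152 174 150 182]
 [ 81 139 180 183 185 173 131 102  95 105  89 149 176 141 136]
 [133 187 186 186 184 187 183 138  86  95  96 164 176 134 136]
 [182 183 185 185 185 185 187 179  85  88 104 176 171 153 159]
 [190 183 183 186 186 186 185 185  83  87 116 174 161 160 158]
 [189 185 183 183 185 187 188 183  84  90 136 172 136 158 158]
 [168 185 184 185 184 185 189 131  88  96 175 193 150 156 161]
 [109 186 186 186 186 187 169  87 100 123 195 201 149 160 180]
 [100 110 142 173 168 141  99 104  89 117 201 200 202 158 178]
 [224 165 108  90  91  95  98  94  86 142 220 212 200 157 180]
 [222 223 225 218 211 209 219 204 184 202 222 221 221 174 177]
 [186
[... 1424 characters left out ...]
9 170]
 [ 94 122 122 122 123 120 119  75  73  63 108  90 176 172 173]
 [108 104 125 124 124 117  69  76  73  68  97 176 177 172 176]
 [108 108  48 113 130  79  72  70  60  96 176 171 169 160 154]
 [107  42 103  71  65  69  61  58  95 154 174 173 176 175 177]
 [ 43 181 147  60  64 189 182 184 156 176 171 175 174 173 173]
 [ 94 150 146  61  78 181 179 185  87 175 173 172 171 172 176]
 [152 132 124  60  84  99 118  96 101  90 177 173 172 172 175]
 [141 148 125  55  63 108 108 104  83  82 175 173 173 172 171]
 [148 144 122  58  54  65  66  79  64  81 175 172 169 166 182]
 [148 112 110 105  52  49  49  49  72  56 178 173 204 242  90]
 [124 134  65 102  52  52  54  61  63  61 179 223 230 160 177]]
```

The pin's button is at (274,202.5) in the wrist view, about (0.4635,-0.037). So the pin leans about 4.5° towards the knob within its play. I'll straighten it by closing the jaws loosely, without a full grip, centred over the bush and along the slide axis.

```bash
python3 -m crank '[{"jaw":0.2,"dp":[0,1,10],"delta_rot":[0,0,0.104]},{"jaw":0.2,"dp":[0,0,20],"delta_rot":[0,0,0.104]},{"jaw":0.2,"dp":[0,0,20],"delta_rot":[0,0,0.104]},{"jaw":0.2,"dp":[0,0,10],"delta_rot":[0,0,0]},{"jaw":0.2,"dp":[0,0,0],"delta_rot":[0,0,0]}]'
python3 -m crank '[{"jaw":0.2,"dp":[0,0,0],"delta_rot":[0,0,0]},{"jaw":0.2,"dp":[0,0,0],"delta_rot":[0,0,0]}]'
python3 -c "
from h import *
print(go([.4605,-.0443,.125]),st()[1].round(3))"
```

```text
clock: 21.45
ee_pos: [0.4596, -0.0448, 0.2374]
tcp_rot: [-0.0, 0.989, -0.147, -0.002]
force: [-0.5, 0.7, 0.5]
opening: 0.801
gripper_force: 0.0
clock: 21.65
ee_pos: [0.4605, -0.0452, 0.2404]
tcp_rot: [0.0, 0.989, -0.148, 0.001]
force: [-0.0, -1.7, 0.3]
opening: 0.799
gripper_force: 0.0
[ -0.5  -0.8 115.4] [[ 0.956 -0.292  0.002]
 [-0.292 -0.956 -0.   ]
 [ 0.002 -0.    -1.   ]]
```

```bash
python3 -m crank '[{"jaw":0.2,"dp":[0,-0.8,30],"delta_rot":[0,0,0]},{"jaw":0.2,"dp":[0,0,35],"delta_rot":[0,0,0]},{"jaw":0.2,"dp":[0,0,30],"delta_rot":[0,0,0]},{"jaw":0.2,"dp":[0,0,17],"delta_rot":[0,0,0]},{"jaw":0.2,"dp":[0,0,0],"delta_rot":[0,0,0]}]'
python3 -m crank '[{"jaw":0.3,"dp":[0,0,0],"delta_rot":[0,0,0]},{"jaw":0.4,"dp":[0,0,0],"delta_rot":[0,0,0]},{"jaw":0.5,"dp":[0,0,0],"delta_rot":[0,0,0]},{"jaw":0.55,"dp":[0,0,0],"delta_rot":[0,0,0]},{"jaw":0.6,"dp":[0,0,0],"delta_rot":[0,0,0]}]'
python3 -m crank '[{"jaw":0.63,"dp":[0,0,0],"delta_rot":[0,0,0]},{"jaw":0.66,"dp":[0,0,0],"delta_rot":[0,0,0]},{"jaw":0.66,"dp":[0,0,0],"delta_rot":[0,0,0]}]'
```

```text
clock: 22.15
ee_pos: [0.4592, -0.0442, 0.1249]
tcp_rot: [-0.0, 0.989, -0.148, -0.002]
force: [-0.3, -0.3, 0.1]
opening: 0.804
gripper_force: 0.0
clock: 22.65
ee_pos: [0.4606, -0.0443, 0.1278]
tcp_rot: [-0.0, 0.989, -0.148, 0.001]
force: [0.2, 1.3, 0.7]
opening: 0.398
gripper_force: 0.4
clock: 22.95
ee_pos: [0.4603, -0.0443, 0.1271]
tcp_rot: [-0.0, 0.989, -0.149, 0.0]
force: [1.0, 1.6, -0.1]
opening: 0.342
gripper_force: 0.5
```

```bash
python3 -m crank '[{"jaw":0.5,"dp":[0,0,0],"delta_rot":[0,0,0]},{"jaw":0.25,"dp":[0,0,0],"delta_rot":[0,0,0]},{"jaw":0.25,"dp":[0,0,0],"delta_rot":[0,0,0]},{"jaw":0.25,"dp":[0,0,-25],"delta_rot":[0,0,0]},{"jaw":0.25,"dp":[0,0,-40],"delta_rot":[0,0,0]}]'
python3 -m crank '[{"jaw":0.5,"dp":[0,0,-40],"delta_rot":[0,0,0]},{"jaw":1,"dp":[0,0,-20],"delta_rot":[0,0,0]},{"jaw":1,"dp":[0,0,0],"delta_rot":[0,0,0]},{"jaw":1,"dp":[0,0,0],"delta_rot":[0,0,0]},{"jaw":1,"dp":[0,0,0],"delta_rot":[0,0,0]}]'
cat > btn.py <<'E'
from h import *
import sys
z=float(sys.argv[1]);c=cal('wrist');im=robot.camera('wrist');cv2.imwrite('pics/'+sys.argv[2]+'.png',im);g=cv2.cvtColor(im,cv2.COLOR_BGR2GRAY).astype(int)
p=proj('w',[[.4605,-.0443,z]],c)[0];x,y=p.round().astype(int)
m=(abs(g[y-20:y+21,x-20:x+21]-186)<10).astype(np.uint8);n,l,s,ce=cv2.connectedComponentsWithStats(m,connectivity=4)
for i in range(1,n):
    if s[i,4]>60:print(s[i],onz('w',ce[i]+[x-20,y-20],z,c).round(4))
print(p,st()[0]['ee_pos'])
E
python3 btn.py .1615 b1; python3 m.py s10
```

```text
clock: 23.45
ee_pos: [0.4588, -0.0442, 0.1897]
tcp_rot: [-0.0, 0.989, -0.149, -0.003]
force: [0.3, -0.6, 0.2]
opening: 0.751
gripper_force: 0.0
clock: 23.95
ee_pos: [0.4598, -0.0444, 0.2501]
tcp_rot: [-0.0, 0.989, -0.149, -0.002]
force: [-0.3, -0.8, 0.0]
opening: -0.001
gripper_force: 0.0
[  8  13  19  17 238] [ 0.4605 -0.0418  0.1615]
[279.95849052 219.83616733] [ 0.45977659 -0.04433052  0.25000686]
slide end (0.5, -0.25, 0.979) pin head (1.0, -0.25, 0.955) pump (0.0, 0.0, 0.827)
1mm of slide = [[ 0.33458192 -0.24491762]]
```

```bash
python3 -m crank '[{"jaw":1,"dp":[0,-2,30],"delta_rot":[0,0,0]},{"jaw":1,"dp":[0,0,30],"delta_rot":[0,0,0]},{"jaw":1,"dp":[0,0,15],"delta_rot":[0,0,0]},{"jaw":1,"dp":[0,0,5],"delta_rot":[0,0,0]},{"jaw":1,"dp":[0,0,0],"delta_rot":[0,0,0]}]'
python3 -m crank '[{"jaw":1,"dp":[0,0,0],"delta_rot":[0,0,0]},{"jaw":1,"dp":[0,0,1],"delta_rot":[0,0,0]},{"jaw":1,"dp":[0,0,1],"delta_rot":[0,0,0]}]'
```

```text
clock: 24.55
ee_pos: [0.4606, -0.0425, 0.1717]
tcp_rot: [-0.0, 0.989, -0.149, -0.001]
force: [0.5, -0.8, 0.9]
opening: 0.002
gripper_force: 0.0
clock: 24.85
ee_pos: [0.4614, -0.0426, 0.1713]
tcp_rot: [0.0, 0.989, -0.149, 0.001]
force: [0.2, -0.4, 0.1]
opening: 0.002
gripper_force: 0.0
```

```bash
python3 -m crank '[{"jaw":1,"dp":[-0.6,0,3],"delta_rot":[0,0,0]},{"jaw":1,"dp":[0,0,3],"delta_rot":[0,0,0]},{"jaw":1,"dp":[0,0,2],"delta_rot":[0,0,0]},{"jaw":1,"dp":[0,0,1],"delta_rot":[0,0,0]},{"jaw":1,"dp":[0,0,0],"delta_rot":[0,0,0]}]'
python3 -m crank '[{"jaw":1,"dp":[0,0,1],"delta_rot":[0,0,0]},{"jaw":1,"dp":[0,0,0],"delta_rot":[0,0,0]}]'
```

```text
clock: 25.35
ee_pos: [0.4605, -0.0423, 0.1615]
tcp_rot: [0.0, 0.989, -0.149, 0.0]
force: [-0.5, 0.5, 2.8]
opening: -0.001
gripper_force: 1.0
clock: 25.55
ee_pos: [0.4606, -0.0424, 0.1606]
tcp_rot: [-0.0, 0.989, -0.149, 0.001]
force: [0.6, 0.3, 4.0]
opening: -0.001
gripper_force: 2.0
```

```bash
python3 -m crank '[{"jaw":1,"dp":[0,0,1],"delta_rot":[0,0,0]},{"jaw":1,"dp":[0,0,1],"delta_rot":[0,0,0]},{"jaw":1,"dp":[0,0,1],"delta_rot":[0,0,0]},{"jaw":1,"dp":[0,0,0],"delta_rot":[0,0,0]}]'
python3 -m crank '[{"jaw":1,"dp":[0,0,1],"delta_rot":[0,0,0]},{"jaw":1,"dp":[0,0,1],"delta_rot":[0,0,0]},{"jaw":1,"dp":[0,0,1],"delta_rot":[0,0,0]}]'
```

```text
clock: 25.95
ee_pos: [0.4603, -0.0423, 0.1571]
tcp_rot: [-0.0, 0.989, -0.149, 0.0]
force: [0.8, 0.7, 0.5]
opening: 0.002
gripper_force: 0.0
clock: 26.25
ee_pos: [0.4602, -0.0423, 0.1537]
tcp_rot: [-0.0, 0.989, -0.149, -0.0]
force: [-0.0, -0.4, 2.1]
opening: 0.002
gripper_force: 1.1
```

```bash
python3 -m crank '[{"jaw":1,"dp":[0,0,1],"delta_rot":[0,0,0]},{"jaw":1,"dp":[0,0,1],"delta_rot":[0,0,0]},{"jaw":1,"dp":[0,0,1],"delta_rot":[0,0,0]}]'
python3 m.py s11
```

```text
clock: 26.55
ee_pos: [0.4604, -0.0424, 0.1511]
tcp_rot: [0.0, 0.989, -0.149, 0.0]
force: [-0.0, 0.5, 2.6]
opening: -0.001
gripper_force: 1.5
slide end (0.5, -0.25, 0.963) pin head (0.5, 2.0, 0.669) pump (0.0, 0.0, 0.828)
1mm of slide = [[ 0.33458192 -0.24491762]]
```

```bash
python3 -m crank '[{"jaw":1,"dp":[0,0,1],"delta_rot":[0,0,0]},{"jaw":1,"dp":[0,0,1],"delta_rot":[0,0,0]},{"jaw":1,"dp":[0,0,1],"delta_rot":[0,0,0]},{"jaw":1,"dp":[0,0,1],"delta_rot":[0,0,0]}]'
```

```text
clock: 27.0
ee_pos: [0.4606, -0.0424, 0.1476]
tcp_rot: [0.0, 0.989, -0.149, 0.001]
force: [-1.0, -0.4, 7.9]
opening: -0.003
gripper_force: 4.0
```

```bash
python3 -m crank '[{"jaw":1,"dp":[0,0.5,0.5],"delta_rot":[0,0,0]},{"jaw":1,"dp":[0,0.5,0.5],"delta_rot":[0,0,0]},{"jaw":1,"dp":[0,0,0],"delta_rot":[0,0,0]}]'
```

```text
clock: 27.3
ee_pos: [0.4597, -0.0433, 0.1454]
tcp_rot: [-0.0, 0.989, -0.149, -0.001]
force: [-0.3, 0.2, 0.4]
opening: -0.001
gripper_force: 0.4
```

```bash
python3 -m crank '[{"jaw":1,"dp":[0,0.3,1],"delta_rot":[0,0,0]},{"jaw":1,"dp":[0,0.3,1],"delta_rot":[0,0,0]},{"jaw":1,"dp":[0,0,1],"delta_rot":[0,0,0]},{"jaw":1,"dp":[0,0,1],"delta_rot":[0,0,0]}]'
```

```text
clock: 27.7
ee_pos: [0.4598, -0.0439, 0.1419]
tcp_rot: [0.0, 0.989, -0.149, -0.0]
force: [0.4, -0.5, 1.6]
opening: -0.001
gripper_force: 0.6
```

```bash
python3 -m crank '[{"jaw":1,"dp":[0,0,1.5],"delta_rot":[0,0,0]},{"jaw":1,"dp":[0,0,1.5],"delta_rot":[0,0,0]},{"jaw":1,"dp":[0,0,1.5],"delta_rot":[0,0,0]},{"jaw":1,"dp":[0,0,1.5],"delta_rot":[0,0,0]}]'
```

```text
clock: 28.1
ee_pos: [0.4598, -0.0439, 0.1358]
tcp_rot: [0.0, 0.989, -0.149, -0.0]
force: [0.4, 0.4, 1.7]
opening: 0.003
gripper_force: 0.6
```

```bash
python3 -m crank '[{"jaw":1,"dp":[0,0,1.5],"delta_rot":[0,0,0]},{"jaw":1,"dp":[0,0,1.5],"delta_rot":[0,0,0]},{"jaw":1,"dp":[0,0,1.5],"delta_rot":[0,0,0]},{"jaw":1,"dp":[0,0,1],"delta_rot":[0,0,0]}]'
```

```text
clock: 28.5
ee_pos: [0.4598, -0.0438, 0.1304]
tcp_rot: [-0.0, 0.989, -0.149, -0.0]
force: [-0.2, -0.3, 0.4]
opening: 0.001
gripper_force: 0.5
```

```bash
python3 -m crank '[{"jaw":1,"dp":[0,0,1.5],"delta_rot":[0,0,0]},{"jaw":1,"dp":[0,0,1.5],"delta_rot":[0,0,0]},{"jaw":1,"dp":[0,0,1.5],"delta_rot":[0,0,0]},{"jaw":1,"dp":[0,0,1],"delta_rot":[0,0,0]}]'
```

```text
clock: 28.9
ee_pos: [0.4598, -0.0439, 0.1248]
tcp_rot: [0.0, 0.989, -0.149, -0.0]
force: [-0.4, -0.7, 1.4]
opening: 0.002
gripper_force: 0.5
```

```bash
python3 -m crank '[{"jaw":1,"dp":[0,0,1],"delta_rot":[0,0,0]},{"jaw":1,"dp":[0,0,1],"delta_rot":[0,0,0]},{"jaw":1,"dp":[0,0,1],"delta_rot":[0,0,0]},{"jaw":1,"dp":[0,0,1],"delta_rot":[0,0,0]}]'
```

```text
clock: 29.3
ee_pos: [0.4599, -0.0439, 0.1211]
tcp_rot: [0.0, 0.989, -0.149, 0.0]
force: [0.0, 0.0, 0.4]
opening: 0.0
gripper_force: 0.5
```

```bash
python3 -m crank '[{"jaw":1,"dp":[0,0,1],"delta_rot":[0,0,0]},{"jaw":1,"dp":[0,0,1],"delta_rot":[0,0,0]},{"jaw":1,"dp":[0,0,1],"delta_rot":[0,0,0]}]'
```

```text
clock: 29.6
ee_pos: [0.4599, -0.0439, 0.1181]
tcp_rot: [0.0, 0.989, -0.149, 0.0]
force: [-0.4, -1.1, 1.8]
opening: -0.002
gripper_force: 1.4
```

```bash
python3 -m crank '[{"jaw":1,"dp":[0,0,1],"delta_rot":[0,0,0]},{"jaw":1,"dp":[0,0,1],"delta_rot":[0,0,0]},{"jaw":1,"dp":[0,0,1],"delta_rot":[0,0,0]},{"jaw":1,"dp":[0,0,0],"delta_rot":[0,0,0]}]'
```

```text
clock: 30.0
ee_pos: [0.46, -0.0439, 0.1153]
tcp_rot: [0.0, 0.989, -0.149, 0.0]
force: [-0.1, 0.0, 3.8]
opening: -0.003
gripper_force: 2.0
```

```bash
python3 -m crank '[{"jaw":1,"dp":[0,0,1],"delta_rot":[0,0,0]},{"jaw":1,"dp":[0,0,1],"delta_rot":[0,0,0]},{"jaw":1,"dp":[0,0,1],"delta_rot":[0,0,0]},{"jaw":1,"dp":[0,0,0],"delta_rot":[0,0,0]}]'
```

```text
clock: 30.4
ee_pos: [0.4602, -0.044, 0.113]
tcp_rot: [0.0, 0.989, -0.149, 0.001]
force: [-0.6, -0.9, 8.2]
opening: -0.001
gripper_force: 4.0
```

```bash
python3 -m crank '[{"jaw":1,"dp":[0,0,0.7],"delta_rot":[0,0,0]},{"jaw":1,"dp":[0,0,0.5],"delta_rot":[0,0,0]},{"jaw":1,"dp":[0,0,0],"delta_rot":[0,0,0]}]'
python3 -m crank '[{"jaw":1,"dp":[0,0,-3],"delta_rot":[0,0,0]},{"jaw":1,"dp":[0,0,-3],"delta_rot":[0,0,0]},{"jaw":1,"dp":[0,0,-5],"delta_rot":[0,0,0]},{"jaw":1,"dp":[0,0,-30],"delta_rot":[0,0,0]},{"jaw":1,"dp":[0,0,-45],"delta_rot":[0,0,0]}]'
python3 -m crank '[{"jaw":1,"dp":[0,0,-45],"delta_rot":[0,0,0]},{"jaw":1,"dp":[0,0,-20],"delta_rot":[0,0,0]},{"jaw":1,"dp":[0,0,0],"delta_rot":[0,0,0]},{"jaw":1,"dp":[0,0,0],"delta_rot":[0,0,0]},{"jaw":1,"dp":[0,0,0],"delta_rot":[0,0,0]}]'
python3 btn.py .119 b2; python3 m.py s12
python3 - <<'E'
from h import *
a=cv2.imread('pics/s9.png')if 0 else cv2.imread('pics/s6.png');b=cv2.imread('pics/s12.png')
B=[[.4605,-.0443,.119]];print(proj('scene',B))
T=cv2.resize(a[150:162,282:296],None,fx=4,fy=4,interpolation=cv2.INTER_CUBIC);S=cv2.resize(b[145:190,274:304],None,fx=4,fy=4,interpolation=cv2.INTER_CUBIC)
_,v,_,p=cv2.minMaxLoc(cv2.matchTemplate(S,T,cv2.TM_CCOEFF_NORMED));print('head top shift from s6',p[0]/4+274-282,p[1]/4+145-150,v,'expect dy',proj('scene',[[.4605,-.0443,.1615]])-proj('scene',B))
E
```

```text
clock: 30.7
ee_pos: [0.4603, -0.0441, 0.1129]
tcp_rot: [0.0, 0.989, -0.149, 0.001]
force: [-2.3, -1.2, 12.2]
opening: 0.002
gripper_force: 6.4
clock: 31.2
ee_pos: [0.4579, -0.0433, 0.1937]
tcp_rot: [-0.0, 0.989, -0.148, -0.004]
force: [0.6, -0.6, 0.7]
opening: -0.003
gripper_force: 0.0
clock: 31.7
ee_pos: [0.4593, -0.0437, 0.2595]
tcp_rot: [-0.0, 0.989, -0.149, -0.002]
force: [-0.5, 0.6, 0.7]
opening: -0.002
gripper_force: 0.0
[ 14  16  15  14 168] [ 0.458  -0.0442  0.119 ]
[280.45051207 203.0074768 ] [ 0.45926077 -0.04367932  0.25954015]
slide end (0.25, -0.25, 0.962) pin head (1.25, 8.0, 0.435) pump (0.0, 0.0, 0.827)
1mm of slide = [[ 0.33458192 -0.24491762]]
[[288.02164567 167.92842926]]
head top shift from s6 2.25 14.0 0.5952099561691284 expect dy [[  0.65824893 -14.64161565]]
```

```bash
python3 btn.py .119 b3; python3 btn.py .113 b4
```

```text
[ 14  16  15  14 165] [ 0.458  -0.0441  0.119 ]
[280.41251235 203.02131458] [ 0.45939047 -0.04375359  0.26010966]
[ 14  17  15  14 165] [ 0.4566 -0.0437  0.113 ]
[280.40715909 201.62143897] [ 0.45948262 -0.04376683  0.26049859]
```

```bash
python3 -c "
from h import *
print(robot.job_done())"
```

```text
the job is handed in; nothing more can be done
None
```

The job is handed in at about 32 s: the pin stands fully home in the bush with its button released, the slide is up against its stop, and the pump never moved; I did not pull on the pin to test the ball lock.

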